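# Dial the combination padlock open and hold it up

## Robot

A 6-joint arm with a two-finger parallel gripper is mounted at the origin on a cart in front of the work surface, level with it; the furniture and walls round the work are solid. World frame = base frame: x ahead of the robot, y to its left, z up, the work surface at z = 0. Lengths are in m, angles in degrees, forces in N, time in s.
With the tool pointing down it reaches from about 0.3 to 0.75 m from the base axis. Payload 8.5 kg.
Tool frame: the origin (TCP) lies midway between the tips of the shut fingers; the grasp point (between the pads) lies 19 mm behind it; z points along the fingers, y is the direction in which the jaws open and shut (so a half turn about z gives the same grasp; the last joint's range is limited). The gripper opens to 85 mm and grips with 20 to 120 N. Pads are 22 mm wide; open, the fingers measure 114 mm over their backs; the gripper's body (76 mm by 85 mm) begins 54 mm behind the grasp point. The pads swing forward as they close: fully open they stand 13 mm farther back than shut.
Start: joints at [62.091, 21.807, 74.336, -0, 83.858, -12.336], TCP at [0.148, 0.53, 0.231] pointing down, gripper open.
Joint ranges: [-178.18, 178.18], [-50.72, 133.34], [12.68, 142.11], [-81.47, 261.47], [9.98, 163.14], [-165.26, 165.26]. Speed limits (degrees/s): [136.94, 136.94, 180, 180, 180, 180].

## Interface

Orientations are given as a 3x3 rotation matrix whose columns are the frame's x, y, z axes.
In Python, from rig import env, eyes, close_job gives the robot as it stands.
- The arm moves only by the tool jog_arm, never from a script. Its argument "deltas" is one flat list of numbers, 7 for each row, row after row: the shift along the tool's x, y, z in units of 0.75 m (1.0 is 0.75 m), then the turn, a rotation vector about the tool's x, y, z in units of 180 degrees (1.0 is 180 degrees), then the gripper command: -1 is fully open, 1 is shut, values between are in proportion. In form: [dx, dy, dz, ax, ay, az, fingers, dx, dy, dz, ax, ay, az, fingers, ...]. A call has 1 to 12 rows; each row is the pose to reach, as a shift and turn from the pose commanded when the call began, along the tool's axes at that moment, turning the shorter way round; what a row does not reach only later rows make up. A row lasts 1/12 s, in which the tool goes at most 41.7 mm and 7.16 degrees, less where a joint would pass 70% of its speed; a pose out of reach is approached as far as the arm can. A call with a number of a shift or a turn outside -1 to 1 is refused whole. A call with a gripper value outside its range is refused whole. The fingers move at their own pace and stop on an object; "grip_force" is the grip in N (left out, the last holds). Time passes only in rows, so rows that repeat a pose let the fingers close. It gives the time, the measured TCP pose, the force and the opening at its end, in the units of the state.
- env.observe(): the state, without advancing time (a new reading comes with each control period).
- eyes.get_image(name): name is "scene" or "top" or "wrist"; returns the picture (480x640x3 uint8, red, green, blue); there is no depth.
- eyes.camera_params(name): a dict with "intrinsics" (3x3 intrinsics, pixels), "R" (3x3) and "t" (3): a world point X has camera coordinates R X + t; the wrist camera has in their place "mount" (4x4, takes a point from camera to tool coordinates, whose origin is the TCP and whose axes are the flange's). Camera axes: x right, y down, z forward; pixel columns grow to the right and rows downward; lengths in m; the calibration is good to about 2 mm. A picture is of the moment at which its call begins: read the wrist's pose just before it. camera_params takes no time and is no camera call.
- close_job(): hands the job in, once; it reports no verdict.
The state is a dict: "time_s": time; "q": joint angles; "qvel": joint speeds; "joint_efforts": joint torques, N m; "position": TCP position; "tool_rot": TCP orientation; "ft_force": force on the tool from outside, world axes, zero at the start; "wrist_torque": the same for the moment, N m; "grip_width": finger opening in m.
Only numpy, scipy, OpenCV 4.12 (cv2) and the standard library are available. Lean on these libraries where they do the work, as an engineer would, in place of code of your own. Each camera call takes 0.05 s, during which the arm holds its last target.

## Task

The blue combination padlock lies on its back in the grey block. Without taking it out of the block, turn its black dial clockwise through its clicks until the dial's red line stands at the red mark on the lock; then, with the lock still in the block, pull the shackle out as far as it goes. Finally lift the opened padlock at least 10 cm straight up from the block and finish while still holding it up there over the block, open and still, without disturbing the things around it.

Things in the scene. Friction and masses are not known exactly. Their poses are not given: they have to be found in the camera images.
- block: grey block fixed to the worktop, 86 x 92 mm; origin at the centre of its underside, x from the shackle side to the back, z up. The padlock body lies loose on its 25 mm high floor, 1 to 3 mm play inside walls 38 mm high and two ears 50 mm high at the front corners (29 to 46 mm either side of the middle, 32 to 41 mm in front of the centre). The shackle overhangs the worktop in front.
- padlock_center (a point): centre of the padlock without its shackle and dial: blue, 60 (x) x 64 (y) x 30 mm (z), lying on its back 25 mm above the worktop. The shackle sticks out of its -x face, z points up through the dial. The whole lock weighs about 0.3 kg; opened, it is lifted straight up by its shackle.
- dial_grip (a point): on the dial's axis, half-way up its grip bar, 30.5 mm above padlock_center. The dial: black disc, 46 mm diameter, top 4.5 mm above the body's top; on it a black grip bar 40 mm long (this point's x), 12 mm wide (its y), 22 mm high, its top 41.5 mm above padlock_center. A red line runs along the bar's top and down its end on this point's -x side.
- dial (a joint): dial angle, rad, anticlockwise from above positive, -2.9 to 2.9. At 0 the red line stands at the red mark on the white scale ring (shackle side) and the shackle is free (within about 0.1 rad). Starts between 0.9 and 2.4: turn clockwise. Click notches every 30 degrees, one at 0; a sprung ball (up to about 0.1 N m) draws the dial into the nearest notch when let go.
- shackle_grip (a point): mid-way between the shackle's legs, 60 mm from padlock_center while shut, 40 mm above the worktop. U of 9 mm round steel, 47 mm over both legs; straight legs run from the body (30 mm from its centre) to this point, then a half-round bow. Axes as the padlock's. Take it from above, a finger outside each leg, closing along y, from 10 mm short of to 5 mm beyond this point.
- shackle (a joint): how far the shackle is pulled out of the body along the padlock's -x, m: 0 shut, 0.018 fully open (a stop). About 1.2 N friction; stays where it is left. With the dial away from 0 it stops after about 1 mm.
- beaker: empty beaker, 44 mm across, 58 mm high, bystander; origin at the centre of its foot
- petri_3: empty clear petri dish, 56 mm across, 14 mm high, bystander; origin at the centre of its underside
- petri_2: petri dish with pink contents, 60 mm across, 15 mm high, bystander; origin at the centre of its underside
- timer: white lab timer, 62 x 62 x 20 mm, bystander; origin at the centre of its underside

How it is judged (in metres and radians):
On the way, in this order (a step that is already met when the one before it is completed fails the run):
1. the dial is turned to the red mark (within 0.12 rad) with the shut lock still in the block (value of joint dial between -0.12 and 0.12 rad and value of joint shackle below 0.005 m and distance between padlock_center and block below 0.047 m), for 0.2 s.
2. the shackle is pulled out (at least 14 mm) with the lock still in the block (value of joint shackle above 0.014 m and distance between padlock_center and block below 0.047 m), for 0.1 s.
At the end, for the whole second after the job is handed in: the fingers hold the padlock, its shackle at least 13 mm out, the centre of its body at least 100 mm above the block's underside (60 mm above where it lay) and within 150 mm of over the block, at rest and touching neither the block nor the bystanders (value of joint shackle above 0.013 m and z of padlock_center in the frame of block above 0.1 m and contact force between the fingers and padlock above 1 N and linear speed of padlock below 0.05 m/s and horizontal distance between padlock_center and block below 0.15 m and contact force between padlock and block below 0.1 N and contact force between padlock and beaker below 0.1 N and contact force between padlock and petri_3 below 0.1 N and contact force between padlock and petri_2 below 0.1 N and contact force between padlock and timer below 0.1 N); the arm keeps its last pose, push and grip.
It fails at once if a bystander is shoved more than 30 mm or tipped over (distance of any of beaker, petri_3, petri_2, timer from where it was at the start of the episode above 0.03 m or angle between any of beaker, petri_3, petri_2, timer's own z axis and vertical above 0.5 rad).
It also fails if it takes over 61 s, if anything falls off the work surface, if the arm or the gripper's body presses on something with over 40 N, if the wrist force passes 120 N, or if a joint passes its speed limit or range.

## Working session

There is one attempt and no reset: what is moved stays moved. The work goes in short steps, Python scripts to look and compute and a tool call to move; the robot and the scene stay as the last step left them, time stands still between calls to the robot, and variables do not carry over. Pictures are saved under pics/ and viewed, and the job is handed in when it is done.

Besides the shell and the picture viewer there is one more tool, called after ">>>" in YAML: its name, and indented under it one key for each argument. jog_arm: Moves the arm, as the interface text tells. Its arguments: {"type":"object","properties":{"deltas":{"type":"array"},"grip_force":{"type":"number"}},"required":["deltas"]}

```bash
ls; mkdir -p pics
python3 - <<'E'
from rig import env, eyes
import cv2, json
s=env.observe(); print({k:(v.tolist() if hasattr(v,'tolist') else v) for k,v in s.items()})
for n in ["scene","top","wrist"]:
    im=eyes.get_image(n); cv2.imwrite(f"pics/{n}0.png",im[:,:,::-1])
    print(n,eyes.camera_params(n))
E
```

```text
pics
{'time_s': 0.0, 'q': [62.09011004590118, 21.838522725782113, 74.38522213499232, -0.00013189608757882234, 83.85790810721251, -12.33630256590896], 'qvel': [-0.05040421279753704, 0.06741125433476798, -0.0063906849325381715, 0.10017736789027767, -0.01081282206949065, -0.04881229460366726], 'joint_efforts': [-0.0007643561184522696, -44.84613060951233, -23.12712550163269, -0.000167197849805234, 0.0048540334682911634, -1.9181794073119818e-05], 'position': [0.14752590630001688, 0.5295346326982403, 0.23073214718748541], 'tool_rot': [[-0.9632863990677739, 0.26847508465937425, -0.0006650475045363925], [0.2684757382385236, 0.9632856218765808, -0.0012604218057057483], [0.00030223884799146023, -0.001392696302268887, -0.9999989845238286]], 'ft_force': [0.235059066925525, -1.169607622433385, 0.14820999050654837], 'wrist_torque': [-0.05159420285910944, 0.023821533265249044, -0.06119906264010576], 'grip_width': 0.08541051672292557}
scene {'intrinsics': array([[448.68209449,   0.        , 318.53201891],
       [  0.        , 448.68209449, 235.29636067],
       [  0.        ,   0.        ,   1.    
[... 450 characters left out ...]
,
       [-9.96291150e-01, -5.94135515e-05, -8.60461589e-02],
       [ 8.60253760e-02,  2.13004865e-02, -9.96065221e-01]]), 't': array([0.074501  , 0.5133784 , 1.01775662])}
wrist {'intrinsics': array([[407.09489036,   0.        , 320.79793844],
       [  0.        , 407.09489036, 240.74323966],
       [  0.        ,   0.        ,   1.        ]]), 'mount': array([[ 4.43064687e-04, -9.54122747e-01, -2.99415408e-01,
         7.61577859e-02],
       [ 9.99999285e-01,  7.55365176e-04, -9.27296057e-04,
        -1.07875139e-04],
       [ 1.11092223e-03, -2.99414783e-01,  9.54122400e-01,
        -1.41578488e-01],
       [ 0.00000000e+00,  0.00000000e+00,  0.00000000e+00,
         1.00000000e+00]])}
```

View pics/scene0.png

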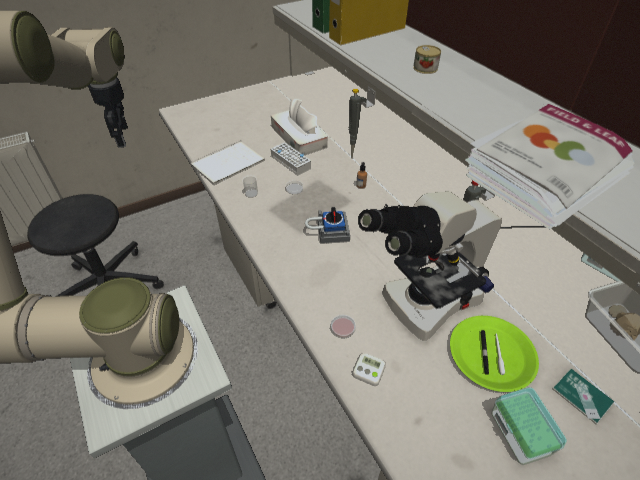

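View pics/top0.png

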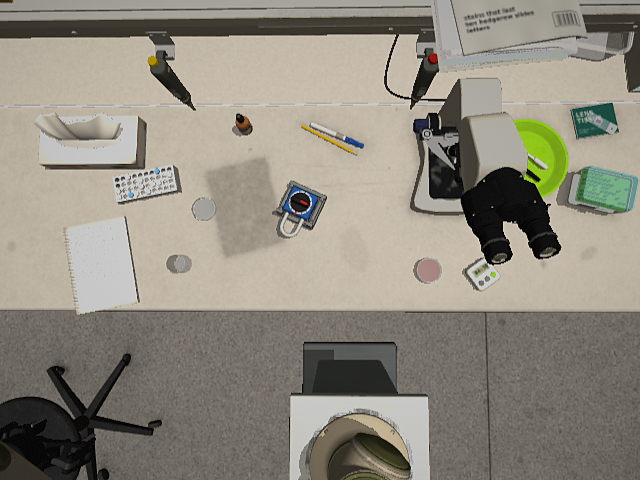

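View pics/wrist0.png

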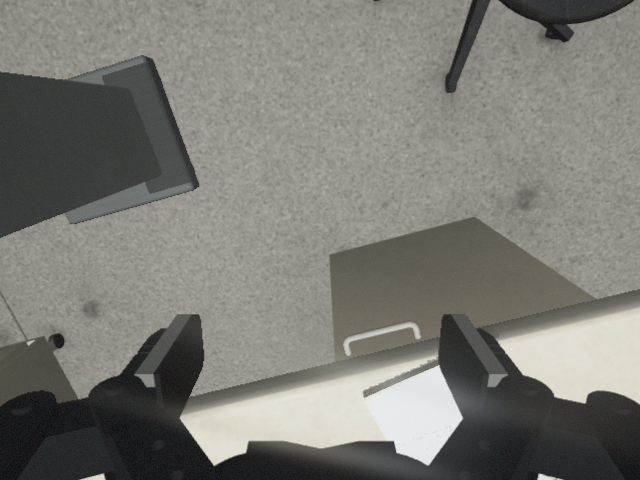

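Run:
```python
import cv2
a=cv2.imread("pics/top0.png")[160:260,250:350]; b=cv2.imread("pics/scene0.png")[190:260,290:370]
cv2.imwrite("pics/ztop.png",cv2.resize(a,(600,600),interpolation=cv2.INTER_CUBIC))
cv2.imwrite("pics/zscene.png",cv2.resize(b,(640,560),interpolation=cv2.INTER_CUBIC))
```

```text
(no output)
```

View pics/ztop.png

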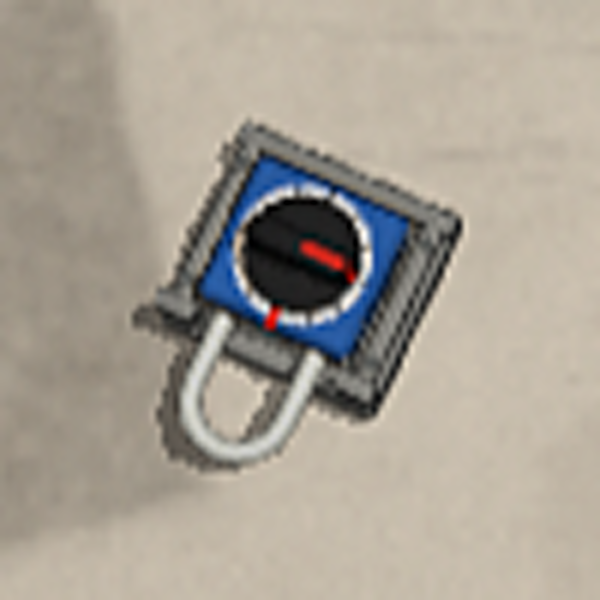

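View pics/zscene.png

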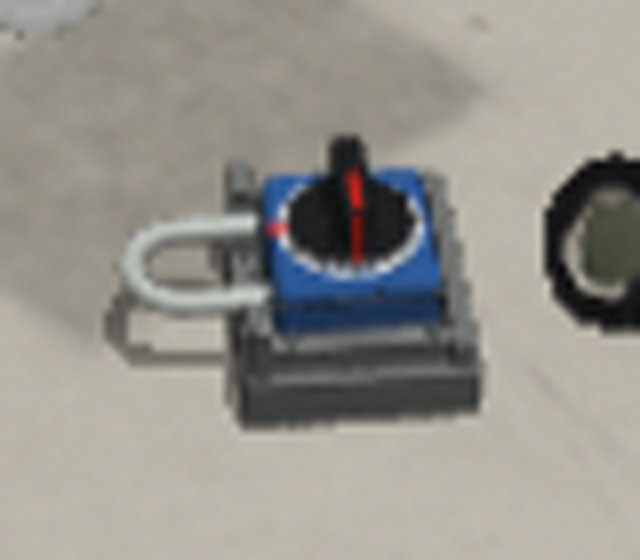

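```bash
cat > h.py <<'E'
import numpy as np, cv2
from rig import env, eyes
def wristRt(pos,rot):
    M=np.array(eyes.camera_params("wrist")["mount"]); T=np.eye(4);T[:3,:3]=rot;T[:3,3]=pos
    C=np.linalg.inv(T@M); return C[:3,:3],C[:3,3]
def K(n): return np.array(eyes.camera_params(n)["intrinsics"])
def Rt(n):
    p=eyes.camera_params(n); return np.array(p["R"]),np.array(p["t"])
def ray(uv,z,k,R,t):
    uv=np.atleast_2d(uv).astype(float); d=np.c_[uv,np.ones(len(uv))]@np.linalg.inv(k).T@R; c=-R.T@t
    return c+d*((z-c[2])/d[:,2])[:,None]
def proj(X,k,R,t):
    p=(np.atleast_2d(X)@R.T+t)@k.T; return p[:,:2]/p[:,2:]
def delta(tp,yawy,z=None):
    """rows units for moving to tool pos tp with tool y yaw (deg), z down, from the measured pose"""
    from scipy.spatial.transform import Rotation as Ro
    s=env.observe(); R=np.array(s["tool_rot"]); a=np.radians(yawy)
    y=np.array([np.cos(a),np.sin(a),0]); zz=np.array([0,0,-1.]); x=np.cross(y,zz); G=np.c_[x,y,zz]
    d=R.T@(np.array(tp)-np.array(s["position"]))/0.75
    r=Ro.from_matrix(R.T@G).as_rotvec()/np.pi
    print("delta",np.round(d,4),"rot",np.round(r,4),"rows rot",np.linalg.norm(r)*180/7.16,"rows lin",np.linalg.norm(d)*750/41.7)
E
python3 - <<'E'
from h import *
z=lambda p:(np.array(p)/6+[250,160]-0.4)
k=K("top");R,t=Rt("top")
c=ray(z([[262,152],[412,222],[345,358],[200,300]]),.055,k,R,t);print(c[:,:2],c.mean(0))
m=ray(z([[303,255],[273,318]]),.0575,k,R,t);print(m)
print(ray(z([[240,458]]),.04,k,R,t))
for n,uv in dict(beaker=(179,264),p3=(204,209),p2=(428,270),timer=(483,275)).items(): print(n,ray(uv,.01,k,R,t))
k=K("scene");R,t=Rt("scene")
z=lambda p:(np.array(p)/8+[290,190]-0.4)
print(ray(z([[350,220]]),.0585,k,R,t))
E
```

```text
[[0.62962369 0.14790141]
 [0.6026935  0.0909626 ]
 [0.55100795 0.1160006 ]
 [0.57308405 0.17086917]] [0.5891023  0.13143345 0.055     ]
[[0.58975812 0.13188437 0.0575    ]
 [0.5658523  0.14301212 0.0575    ]]
[[0.51459303 0.1567563  0.04      ]]
beaker [[0.45101252 0.41978084 0.01      ]]
p3 [[0.58144598 0.36394999 0.01      ]]
p2 [[ 0.43788195 -0.16274238  0.01      ]]
timer [[ 0.42655137 -0.28916515  0.01      ]]
[[0.59030288 0.13456697 0.0585    ]]
```

Run:
```python
from h import *
delta([0.589,0.1325,0.18],-25)
```

```text
delta [-0.7091 -0.3519  0.0681] rot [-3.000e-04  3.000e-04  5.524e-01] rows rot 13.886451260063982 rows lin 14.291217174395252
```

>>> jog_arm:
  deltas: [-0.709, -0.352, 0.068, 0, 0, 0.552, -1, -0.709, -0.352, 0.068, 0, 0, 0.552, -1, -0.709, -0.352, 0.068, 0, 0, 0.552, -1, -0.709, -0.352, 0.068, 0, 0, 0.552, -1, -0.709, -0.352, 0.068, 0, 0, 0.552, -1, -0.709, -0.352, 0.068, 0, 0, 0.552, -1, -0.709, -0.352, 0.068, 0, 0, 0.552, -1, -0.709, -0.352, 0.068, 0, 0, 0.552, -1, -0.709, -0.352, 0.068, 0, 0, 0.552, -1, -0.709, -0.352, 0.068, 0, 0, 0.552, -1, -0.709, -0.352, 0.068, 0, 0, 0.552, -1, -0.709, -0.352, 0.068, 0, 0, 0.552, -1]

```text
time_s: 1.15
position: [0.5192, 0.1948, 0.1882]
tool_rot: [[0.206, 0.979, -0.0], [0.979, -0.206, 0.0], [-0.0, -0.0, -1.0]]
ft_force: [0.4, 0.9, 0.7]
grip_width: 0.0853
```

Run:
```python
from h import *
delta([0.589,0.1325,0.18],-25)
```

```text
delta [-0.0621  0.1082  0.0109] rot [-0.0001  0.      0.0729] rows rot 1.831437698244515 rows lin 2.253272610172638
```

>>> jog_arm:
  deltas: [-0.062, 0.108, 0.011, 0, 0, 0.073, -1, -0.062, 0.108, 0.011, 0, 0, 0.073, -1, -0.062, 0.108, 0.011, 0, 0, 0.073, -1, -0.062, 0.108, 0.011, 0, 0, 0.073, -1, -0.062, 0.108, 0.011, 0, 0, 0.073, -1, -0.062, 0.108, 0.011, 0, 0, 0.073, -1]

```text
time_s: 1.65
position: [0.5871, 0.136, 0.1804]
tool_rot: [[0.415, 0.91, -0.001], [0.91, -0.415, 0.0], [-0.0, -0.001, -1.0]]
ft_force: [0.2, -0.6, 0.0]
grip_width: 0.0854
```

Run:
```python
from h import *
s=env.observe();print(s["time_s"],s["position"],s["tool_rot"],s["qvel"])
im=eyes.get_image("wrist"); cv2.imwrite("pics/w1.png",im[:,:,::-1])
np.savez("w1.npz",p=s["position"],r=s["tool_rot"])
delta([0.589,0.1325,0.18],-25)
```

```text
1.65 [0.58709418 0.13596196 0.18040073] [[ 4.15407694e-01  9.09635156e-01 -5.74573977e-04]
 [ 9.09635338e-01 -4.15407617e-01  2.53147804e-04]
 [-8.41026445e-06 -6.27812340e-04 -9.99999803e-01]] [ 0.63523956 -0.54206844 -0.07798028 -0.06992406  0.13485699  0.09839289]
delta [-0.0034  0.0043  0.0008] rot [-0.0001 -0.      0.0026] rows rot 0.06608985025913162 rows lin 0.09989425780354669
```

View pics/w1.png

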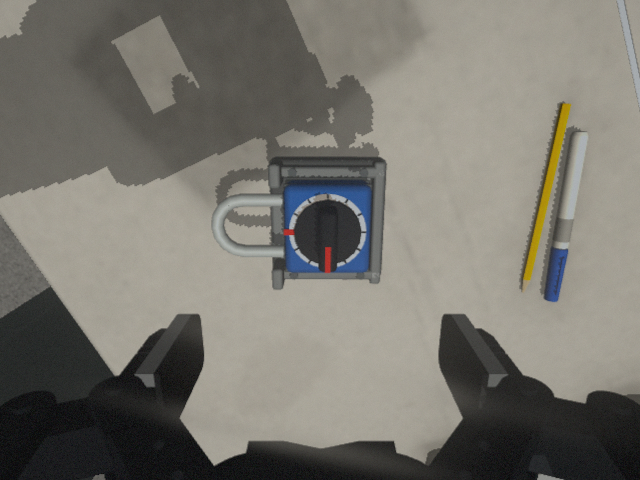

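Run:
```python
from h import *
im=cv2.imread("pics/w1.png"); d=np.load("w1.npz"); R,t=wristRt(d["p"],d["r"]); k=K("wrist")
hsv=cv2.cvtColor(im,cv2.COLOR_BGR2HSV)
sub=np.zeros(im.shape[:2],np.uint8); sub[150:300,200:400]=1
blue=((hsv[...,0]>100)&(hsv[...,0]<125)&(hsv[...,1]>120)&(hsv[...,2]>60)&(sub>0)).astype(np.uint8)
cs=max(cv2.findContours(blue,0,2)[0],key=cv2.contourArea); r=cv2.minAreaRect(cs); print(r)
W=lambda uv,z:ray(uv,z,k,R,t)
b=W(cv2.boxPoints(r),.055);print(b,b.mean(0))
red=((hsv[...,0]<8)|(hsv[...,0]>172))&(hsv[...,1]>150)&(hsv[...,2]>80)&(sub>0)
n,l,st,ce=cv2.connectedComponentsWithStats(red.astype(np.uint8));print(st,ce)
white=((hsv[...,1]<60)&(hsv[...,2]>150)&(sub>0)); 
ys,xs=np.nonzero(white); m=(abs(xs-327)<42)&(abs(ys-232)<42)
el=cv2.fitEllipse(np.c_[xs,ys][m].astype(np.float32));print(el, W([el[0]],.0555))
cv2.imwrite("pics/w1z.png",cv2.resize(im[140:300,200:400],(800,640),interpolation=cv2.INTER_CUBIC))
# predict
for c in ([.589,.1325],):
  print(proj([[*c,.055],[*c,.0815]],k,R,t))
```

```text
((327.0, 227.5), (87.0, 86.0), 90.0)
[[0.57849891 0.17457753 0.055     ]
 [0.63004029 0.15107512 0.055     ]
 [0.60654159 0.09416983 0.055     ]
 [0.55143877 0.11928499 0.055     ]] [0.59162989 0.13477687 0.055     ]
[[     0      0    640    480 306997]
 [   284    229     10      6     54]
 [   325    247      6     26    149]] [[319.50163682 239.49186474]
 [288.35185185 231.77777778]
 [327.41610738 259.06040268]]
((326.9889831542969, 230.94094848632812), (70.77487182617188, 72.87069702148438), 91.22552490234375) [[0.59109859 0.13362714 0.0555    ]]
[[324.85791487 233.40253762]
 [325.23212984 245.49057629]]
```

View pics/w1z.png

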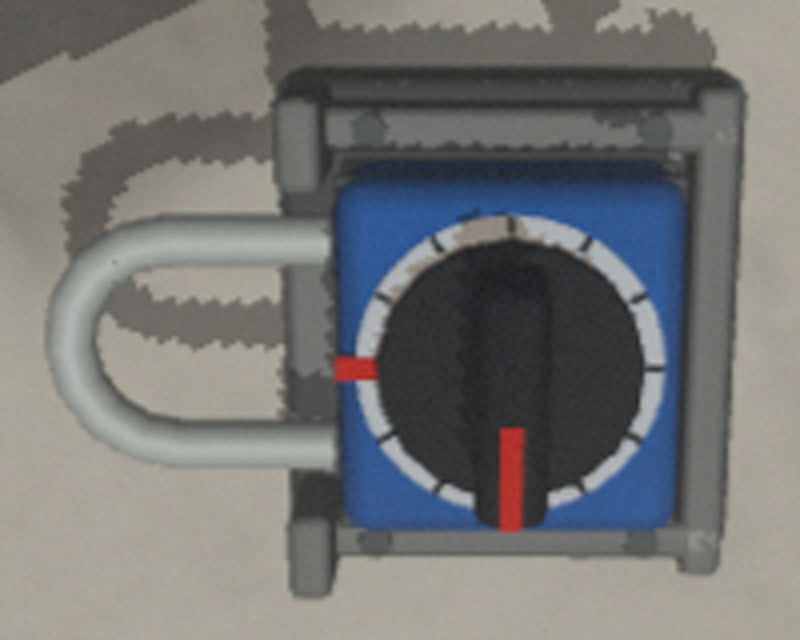

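Run:
```python
from h import *
print(env.observe()["position"])
delta([0.591,0.1335,0.064],-24.6)
```

```text
[0.58708835 0.13615096 0.18060678]
delta [-0.0011  0.0062  0.1555] rot [-0.0001 -0.      0.0004] rows rot 0.01036861930533604 rows lin 2.7986207710315743
```

>>> jog_arm:
  deltas: [-0.001, 0.006, 0.05, 0, 0, 0, -1, -0.001, 0.006, 0.1, 0, 0, 0, -1, -0.001, 0.006, 0.145, 0, 0, 0, -1, -0.001, 0.006, 0.145, 0, 0, 0, -1, -0.001, 0.006, 0.145, 0, 0, 0, -1, -0.001, 0.006, 0.145, 0, 0, 0, -1]

```text
time_s: 2.2
position: [0.5927, 0.133, 0.074]
tool_rot: [[0.416, 0.909, 0.003], [0.909, -0.416, 0.0], [0.002, 0.003, -1.0]]
ft_force: [-0.1, -0.1, 0.7]
grip_width: 0.0858
```

Run:
```python
from h import *
s=env.observe();print(s["time_s"],s["position"],s["ft_force"])
im=eyes.get_image("wrist"); cv2.imwrite("pics/w2.png",im[:,:,::-1])
delta([0.591,0.1335,0.064],-24.6)
```

```text
2.2 [0.59265851 0.13304696 0.07396745] [-0.0880601  -0.06140697  0.67480736]
delta [-0.0004 -0.0028  0.0137] rot [ 0.0013 -0.0006 -0.    ] rows rot 0.03592669199283614 rows lin 0.25189664112821325
```

View pics/w2.png

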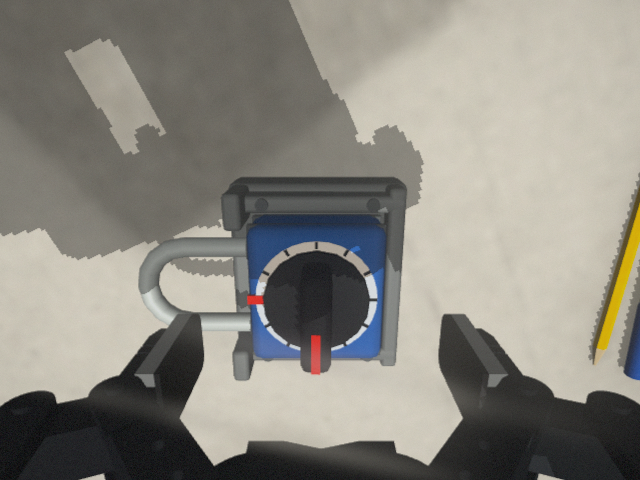

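Run:
```python
from h import *
s=env.observe(); R,t=wristRt(s["position"],s["tool_rot"]);k=K("wrist")
print(s["position"])
im=cv2.imread("pics/w2.png");g=im[230:380,230:400]
cv2.imwrite("pics/w2z.png",cv2.resize(g,(680,600),interpolation=cv2.INTER_CUBIC))
# mark->opposite tick mid
print(ray([[248,299.5],[376,299.5],[262,299.5],[316.5,246],[316,372]],.0555,k,R,t))
for c in ([.591,.1335],[.5925,.1330]):
  print(proj([[*c,.0555],[*c,.0815]],k,R,t))
```

```text
[0.59294315 0.13287665 0.07430396]
[[0.56458169 0.14522029 0.0555    ]
 [0.61490689 0.12208634 0.0555    ]
 [0.57007937 0.14269307 0.0555    ]
 [0.60169965 0.15496922 0.0555    ]
 [0.57597038 0.09973407 0.0555    ]]
[[314.82573936 298.68852573]
 [314.12100791 329.10996376]]
[[318.46006718 298.32541752]
 [318.3514832  328.69626508]]
```

View pics/w2z.png

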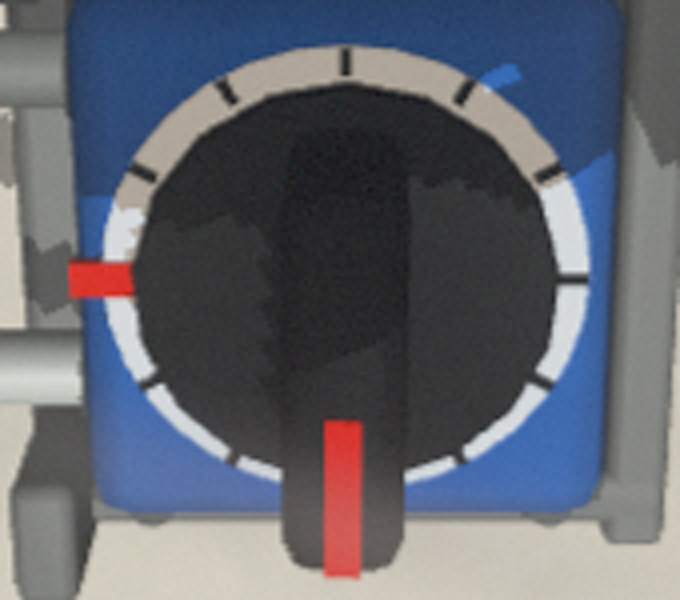

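>>> jog_arm:
  deltas: [-0.0005, -0.0024, 0.0137, 0, 0, 0, -1, -0.0005, -0.0024, 0.0137, 0, 0, 0, -1, -0.0005, -0.0024, 0.0137, 0, 0, 0, 0.7, -0.0005, -0.0024, 0.0137, 0, 0, 0, 1, -0.0005, -0.0024, 0.0137, 0, 0, 0, 1, -0.0005, -0.0024, 0.0137, 0, 0, 0, 1, -0.0005, -0.0024, 0.0137, 0, 0, 0, 1, -0.0005, -0.0024, 0.0137, 0, 0, 0, 1, -0.0005, -0.0024, 0.0137, 0, 0, 0, 1, -0.0005, -0.0024, 0.0137, 0, 0, 0, 1]
  grip_force: 40

```text
time_s: 3.08
position: [0.5903, 0.1327, 0.0615]
tool_rot: [[0.417, 0.909, 0.001], [0.909, -0.417, -0.0], [0.0, 0.001, -1.0]]
ft_force: [-0.5, -0.9, 2.1]
grip_width: 0.0111
```

Run:
```python
from h import *
s=env.observe();print(s["time_s"],s["position"],s["ft_force"],s["wrist_torque"],s["grip_width"],s["q"])
im=eyes.get_image("wrist"); cv2.imwrite("pics/w3.png",im[:,:,::-1])
```

```text
3.0833 [0.5902874  0.13268689 0.06154843] [-0.46452403 -0.89366398  2.13973546] [-0.1132728   0.04257377  0.00343661] 0.011140462628985465 [ 1.47163292e+00  3.65418778e+01  7.86599965e+01 -4.09482823e-03
  6.47635410e+01  2.61296632e+01]
```

View pics/w3.png

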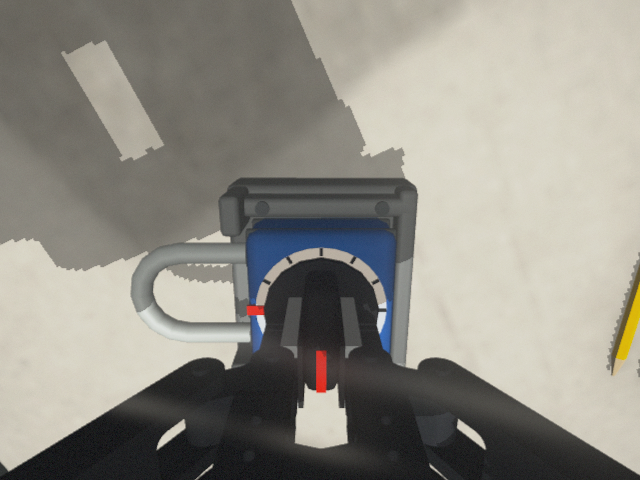

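>>> jog_arm:
  deltas: [0, 0, -0.0012, 0, 0, 0.02, 1, 0, 0, -0.0012, 0, 0, 0.05, 1, 0, 0, -0.0012, 0, 0, 0.08, 1, 0, 0, -0.0012, 0, 0, 0.11, 1, 0, 0, -0.0012, 0, 0, 0.14, 1, 0, 0, -0.0012, 0, 0, 0.17, 1, 0, 0, -0.0012, 0, 0, 0.2, 1, 0, 0, -0.0012, 0, 0, 0.23, 1, 0, 0, -0.0012, 0, 0, 0.26, 1, 0, 0, -0.0012, 0, 0, 0.28, 1, 0, 0, -0.0012, 0, 0, 0.3, 1, 0, 0, -0.0012, 0, 0, 0.3, 1]

```text
time_s: 4.13
position: [0.5895, 0.1328, 0.0616]
tool_rot: [[0.981, 0.194, -0.002], [0.194, -0.981, 0.0], [-0.001, -0.0, -1.0]]
ft_force: [-1.5, 0.1, -1.6]
grip_width: 0.011
```

Run:
```python
from h import *
s=env.observe();print(s["time_s"],s["position"],s["ft_force"],s["wrist_torque"],s["grip_width"])
print(np.degrees(np.arctan2(s["tool_rot"][1][1],s["tool_rot"][0][1])))
im=eyes.get_image("wrist"); cv2.imwrite("pics/w4.png",im[:,:,::-1])
```

```text
4.1333 [0.589538   0.13284855 0.06164416] [-1.46422717  0.0929748  -1.59393427] [ 0.10818034  0.04608058 -0.02430971] 0.010999071836107568
-78.78565326184933
```

View pics/w4.png

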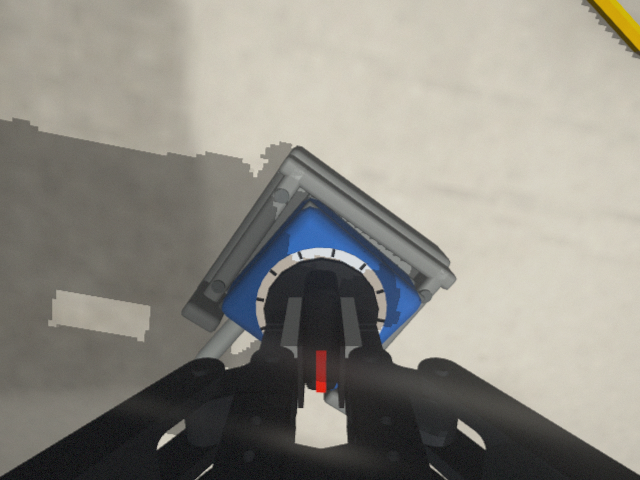

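>>> jog_arm:
  deltas: [0, 0, 0, 0, 0, 0.03, 1, 0, 0, 0, 0, 0, 0.06, 1, 0, 0, 0, 0, 0, 0.09, 1, 0, 0, 0, 0, 0, 0.12, 1, 0, 0, 0, 0, 0, 0.15, 1, 0, 0, 0, 0, 0, 0.18, 1, 0, 0, 0, 0, 0, 0.199, 1, 0, 0, 0, 0, 0, 0.199, 1, 0, 0, 0, 0, 0, 0.199, 1, 0, 0, 0, 0, 0, 0.199, 1]

```text
time_s: 5.02
position: [0.5896, 0.1331, 0.0617]
tool_rot: [[0.911, -0.412, -0.001], [-0.412, -0.911, 0.001], [-0.001, -0.0, -1.0]]
ft_force: [-0.9, 2.9, -4.8]
grip_width: 0.0114
```

Run:
```python
from h import *
s=env.observe();print(s["time_s"],s["position"],s["ft_force"],s["wrist_torque"],s["grip_width"])
print(np.degrees(np.arctan2(s["tool_rot"][1][1],s["tool_rot"][0][1])))
im=eyes.get_image("wrist"); cv2.imwrite("pics/w5.png",im[:,:,::-1])
```

```text
5.0167 [0.58964945 0.13306777 0.06171966] [-0.90606798  2.92447837 -4.77555552] [ 0.63263073  0.21031271 -0.02063659] 0.011429333250921745
-114.31594538734215
```

View pics/w5.png

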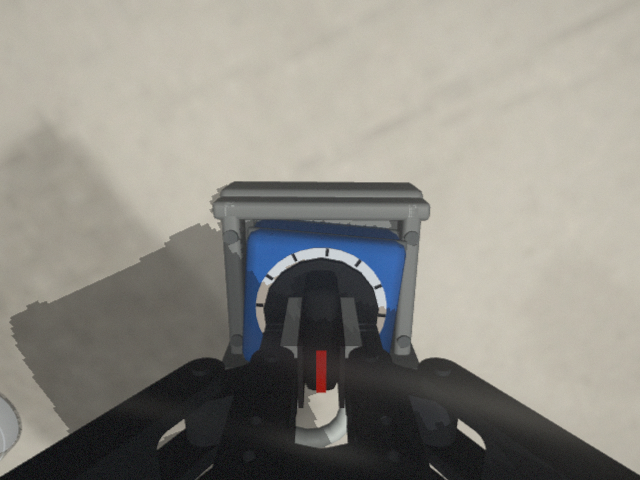

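>>> jog_arm:
  deltas: [0, 0, 0, 0, 0, 0.014, 1, 0, 0, 0, 0, 0, 0.028, 1, 0, 0, 0, 0, 0, 0.028, 1, 0, 0, 0, 0, 0, 0.028, 1]

```text
time_s: 5.4
position: [0.5897, 0.133, 0.0618]
tool_rot: [[0.871, -0.491, -0.001], [-0.491, -0.871, 0.001], [-0.001, 0.0, -1.0]]
ft_force: [-2.1, 4.2, -6.2]
grip_width: 0.0107
```

Run:
```python
from h import *
s=env.observe();print(s["time_s"],s["position"],s["ft_force"],s["wrist_torque"],s["grip_width"])
print(np.degrees(np.arctan2(s["tool_rot"][1][1],s["tool_rot"][0][1])))
im=eyes.get_image("wrist"); cv2.imwrite("pics/w6.png",cv2.resize(im[170:420,200:440,::-1],(576,600),interpolation=cv2.INTER_CUBIC))
im=eyes.get_image("top"); cv2.imwrite("pics/t6.png",cv2.resize(im[160:260,250:350,::-1],(600,600),interpolation=cv2.INTER_CUBIC))
```

```text
5.4 [0.58971929 0.13304178 0.06181537] [-2.10349865  4.21449538 -6.16757715] [ 0.87272456  0.25790744 -0.0228268 ] 0.010724178304714694
-119.38459276610799
```

View pics/w6.png

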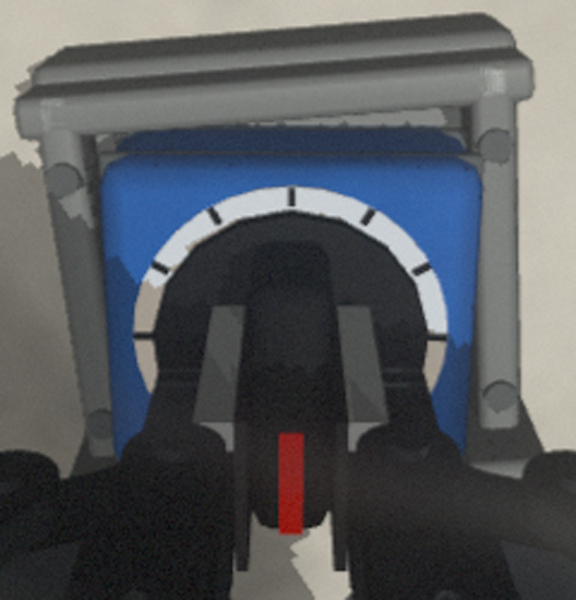

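>>> jog_arm:
  deltas: [0, 0, 0, 0, 0, 0, 1, 0, 0, 0, 0, 0, 0, 1, 0, 0, 0, 0, 0, 0, 0, 0, 0, 0, 0, 0, 0, -0.3, 0, 0, 0, 0, 0, 0, -0.3, 0, 0, -0.04, 0, 0, 0, -1, 0, 0, -0.08, 0, 0, 0, -1, 0, 0, -0.12, 0, 0, 0, -1, 0, 0, -0.12, 0, 0, 0, -1, 0, 0, -0.12, 0, 0, 0, -1, 0, 0, -0.12, 0, 0, 0, -1]

```text
time_s: 6.42
position: [0.5899, 0.1324, 0.1517]
tool_rot: [[0.87, -0.493, -0.0], [-0.493, -0.87, -0.0], [-0.0, 0.0, -1.0]]
ft_force: [-0.5, -0.7, -1.7]
grip_width: 0.0852
```

Run:
```python
from h import *
s=env.observe();print(s["time_s"],s["position"],s["ft_force"],s["grip_width"])
print(np.degrees(np.arctan2(s["tool_rot"][1][1],s["tool_rot"][0][1])))
im=eyes.get_image("wrist"); cv2.imwrite("pics/w7.png",im[:,:,::-1])
np.savez("w7.npz",p=s["position"],r=s["tool_rot"])
```

```text
6.4167 [0.58987081 0.13244478 0.15174261] [-0.50950043 -0.66099074 -1.7001721 ] 0.08524137544117484
-119.51545146376074
```

View pics/w7.png

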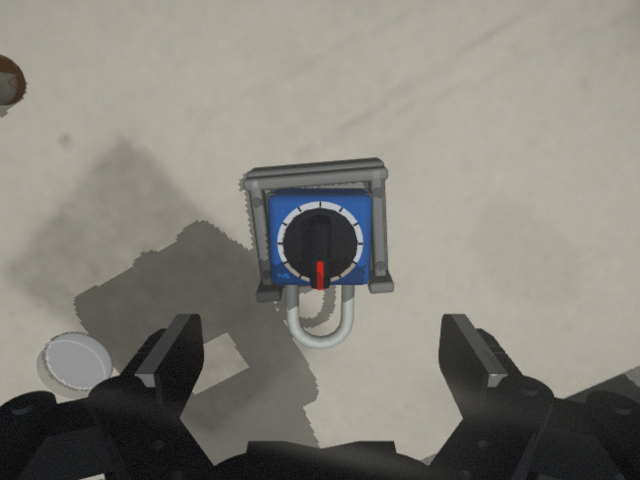

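Run:
```python
from h import *
im=cv2.imread("pics/w7.png"); d=np.load("w7.npz"); R,t=wristRt(d["p"],d["r"]); k=K("wrist")
cv2.imwrite("pics/w7z.png",cv2.resize(im[150:360,230:410],(685,800),interpolation=cv2.INTER_CUBIC)[:, :])
W=lambda uv,z:ray(uv,z,k,R,t)
# ring centre
print("ring",W([[320,243]],.0555))
bow=W([[320.5,349],[287,318],[354,318]],.040); print("bow",bow, np.linalg.norm(bow[1]-bow[2]))
c=W([[320.5,349]],.04)[0,:2]; u=np.array([-.87,.493]); print("grip from bow",c-.0235*u)
print("grip from ring",W([[320,243]],.0555)[0,:2]+.06*u)
# block ears front corners z=.05 / back wall
```

```text
ring [[0.5907377  0.13211701 0.0555    ]]
bow [[0.51731167 0.17329508 0.04      ]
 [0.55017102 0.18139595 0.04      ]
 [0.52725872 0.14096484 0.04      ]] 0.04647201249393798
grip from bow [0.53775667 0.16170958]
grip from ring [0.5385377  0.16169701]
```

View pics/w7z.png

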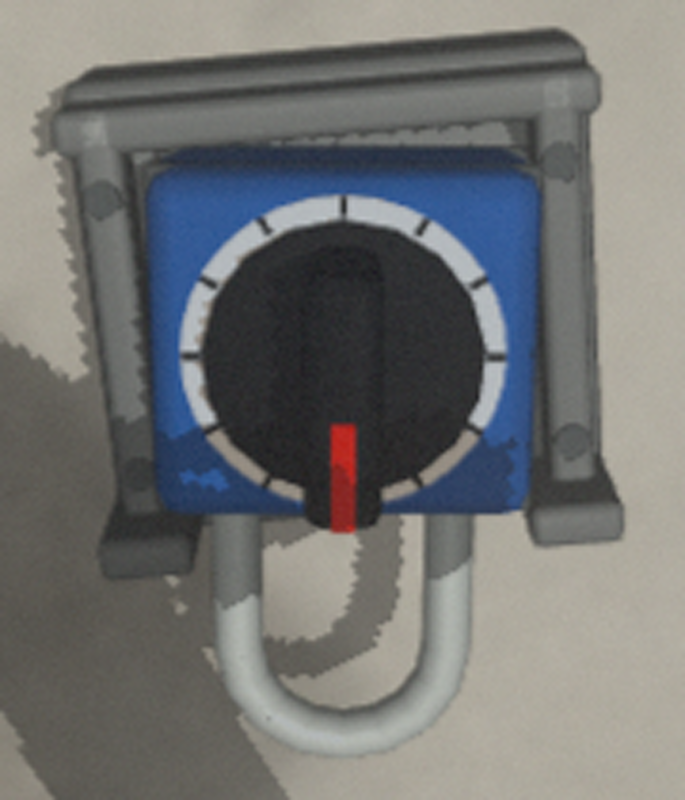

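Run:
```python
from h import *
d=np.load("w7.npz"); R,t=wristRt(d["p"],d["r"]); k=K("wrist")
u=np.array([-.87,.493]); v=np.array([.493,.87]); o=np.array([.5905,.1321])
for uv in ([257,294.5],[269,301.5],[281,299],[371,292],[392,284],[381,287]):
    for z in (.05,):
        p=ray([uv],z,k,R,t)[0,:2]-o; print(uv,z,p@u,p@v)
delta([0.5375,0.162,0.09],-119.0)
```

```text
[257, 294.5] 0.05 0.036912267186188834 0.04128917217667365
[269, 301.5] 0.05 0.04194226165164439 0.03363745083536904
[281, 299] 0.05 0.04013851440068354 0.025701574930479785
[371, 292] 0.05 0.035121836672668924 -0.03315004803350307
[392, 284] 0.05 0.02945982529299801 -0.04655375518522475
[381, 287] 0.05 0.031574954730816125 -0.039515853371821084
delta [-0.0798 -0.0001  0.0817] rot [ 0.0003  0.0004 -0.0029] rows rot 0.07335375729631717 rows lin 2.0535075176945274
```

>>> jog_arm:
  deltas: [-0.03, 0, 0, 0, 0, 0, -0.6, -0.081, 0, 0.0, 0, 0, 0, -0.6, -0.081, 0, 0.04, 0, 0, 0, -0.6, -0.081, 0, 0.08, 0, 0, 0, -0.6, -0.081, 0, 0.095, 0, 0, 0, -0.6, -0.081, 0, 0.095, 0, 0, 0, -0.6, -0.081, 0, 0.095, 0, 0, 0, -0.6]

```text
time_s: 7.05
position: [0.5369, 0.1625, 0.0801]
tool_rot: [[0.87, -0.493, -0.002], [-0.493, -0.87, -0.0], [-0.002, 0.001, -1.0]]
ft_force: [-0.0, -0.1, 0.5]
grip_width: 0.0684
```

Run:
```python
from h import *
s=env.observe();print(s["time_s"],s["position"],s["ft_force"],s["grip_width"])
im=eyes.get_image("wrist"); cv2.imwrite("pics/w8.png",im[:,:,::-1])
delta([0.5374,0.1622,0.018],-119.4)
R,t=wristRt(s["position"],s["tool_rot"]);k=K("wrist")
print(proj([[.5905,.1321,.0815],[.5374,.1622,.04]],k,R,t))
```

```text
7.05 [0.53692369 0.16253799 0.08008499] [-0.00595087 -0.07199372  0.50679536] 0.06841330707346596
delta [0.0001 0.0005 0.0841] rot [ 0.     -0.     -0.0007] rows rot 0.01670567177203066 rows lin 1.511941893912304
[[320.59490749 160.59958818]
 [320.31892237 279.07566723]]
```

View pics/w8.png

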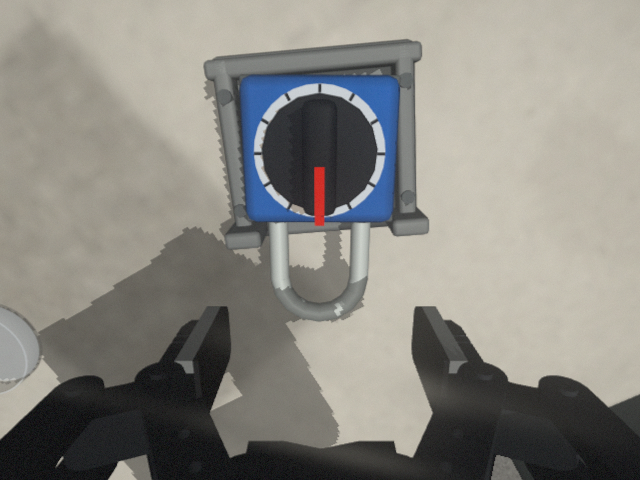

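>>> jog_arm:
  deltas: [0, 0, 0.03, 0, 0, 0, -0.6, 0, 0, 0.06, 0, 0, 0, -0.6, 0, 0, 0.083, 0, 0, 0, -0.6, 0, 0, 0.083, 0, 0, 0, -0.6, 0, 0, 0.083, 0, 0, 0, -0.6]

```text
time_s: 7.52
position: [0.5376, 0.1626, 0.0193]
tool_rot: [[0.87, -0.493, 0.0], [-0.493, -0.87, -0.0], [0.0, -0.0, -1.0]]
ft_force: [0.8, -1.2, -0.4]
grip_width: 0.068
```

Run:
```python
from h import *
s=env.observe();print(s["time_s"],s["position"],s["ft_force"],s["grip_width"])
im=eyes.get_image("wrist"); cv2.imwrite("pics/w9.png",im[:,:,::-1])
```

```text
7.5167 [0.53762252 0.16259133 0.01929139] [ 0.84736778 -1.16310774 -0.42942322] 0.06803997992097537
```

View pics/w9.png

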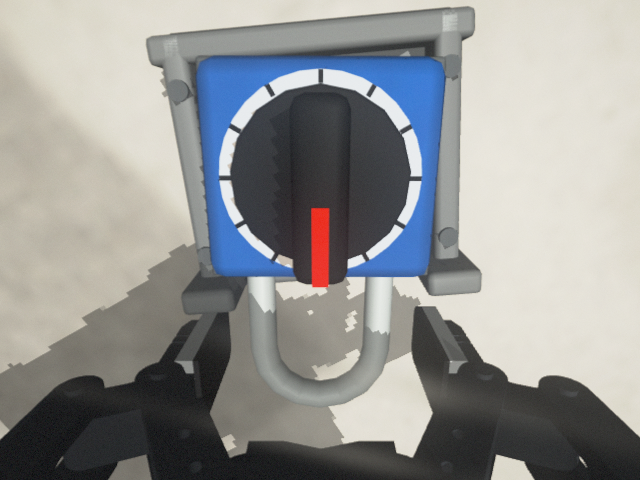

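>>> jog_arm:
  deltas: [0, 0, 0, 0, 0, 0, 1, 0, 0, 0, 0, 0, 0, 1, 0, 0, 0, 0, 0, 0, 1, 0, 0, 0, 0, 0, 0, 1, 0, 0, 0, 0, 0, 0, 1, 0, 0, 0, 0, 0, 0, 1]
  grip_force: 80

```text
time_s: 8.07
position: [0.5378, 0.1629, 0.0201]
tool_rot: [[0.87, -0.493, 0.002], [-0.493, -0.87, 0.0], [0.002, -0.001, -1.0]]
ft_force: [-0.7, 1.2, 5.9]
grip_width: 0.044
```

Run:
```python
from h import *
s=env.observe();print(s["time_s"],s["position"],s["ft_force"],s["wrist_torque"],s["grip_width"])
im=eyes.get_image("wrist"); cv2.imwrite("pics/w10.png",im[:,:,::-1])
```

```text
8.0667 [0.5377943  0.16287341 0.0200563 ] [-0.71756531  1.17592052  5.88118471] [ 0.09418936  0.16466956 -0.04968397] 0.04398978964774163
```

View pics/w10.png

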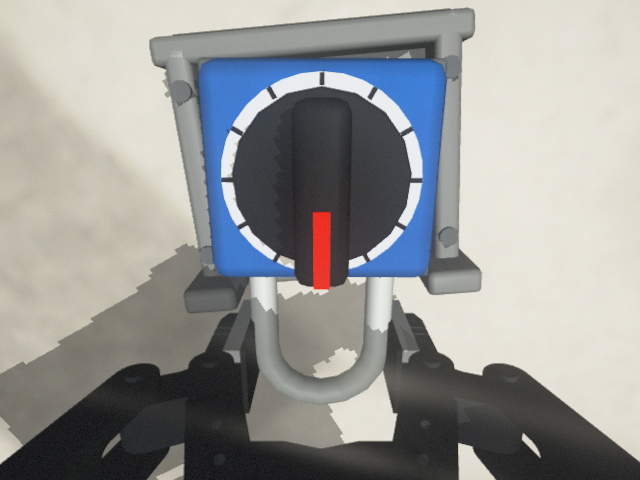

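>>> jog_arm:
  deltas: [-0.003, 0, 0, 0, 0, 0, 1, -0.006, 0, 0, 0, 0, 0, 1, -0.009, 0, 0, 0, 0, 0, 1, -0.012, 0, 0, 0, 0, 0, 1, -0.015, 0, 0, 0, 0, 0, 1, -0.018, 0, 0, 0, 0, 0, 1, -0.021, 0, 0, 0, 0, 0, 1, -0.0235, 0, 0, 0, 0, 0, 1, -0.0235, 0, 0, 0, 0, 0, 1, -0.0235, 0, 0, 0, 0, 0, 1]

```text
time_s: 8.95
position: [0.5218, 0.1718, 0.0188]
tool_rot: [[0.87, -0.492, 0.0], [-0.492, -0.87, 0.001], [-0.0, -0.001, -1.0]]
ft_force: [1.8, 5.3, 5.8]
grip_width: 0.0444
```

Run:
```python
from h import *
s=env.observe();print(s["time_s"],s["position"],s["ft_force"],s["wrist_torque"],s["grip_width"])
im=eyes.get_image("wrist"); cv2.imwrite("pics/w11.png",im[:,:,::-1])
np.savez("w11.npz",p=s["position"],r=s["tool_rot"])
```

```text
8.95 [0.52180101 0.17182422 0.01877127] [1.77239673 5.30077657 5.83523498] [ 0.67809296 -0.34815207  0.1206099 ] 0.044405785734386485
```

View pics/w11.png

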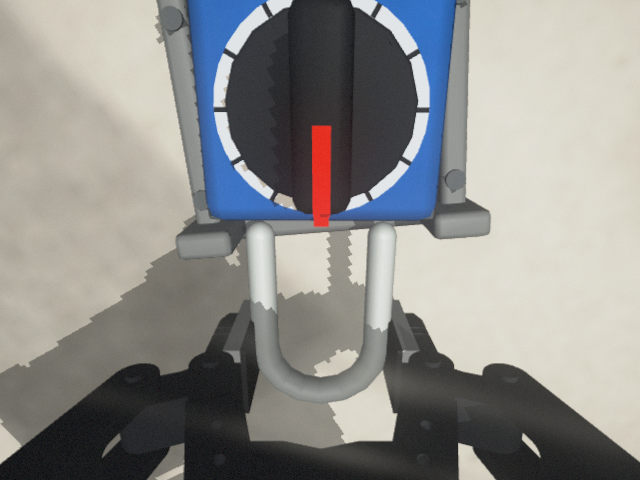

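Run:
```python
from h import *
k=K("wrist");u=np.array([-.87,.493])
d=np.load("w11.npz"); R,t=wristRt(d["p"],d["r"])
a=ray([[322,108.5]],.0555,k,R,t)[0,:2]; print(a, "grip-ring", (d["p"][:2]-a)@u)
R,t=wristRt(np.array([0.53779,0.16287,.02006]),d["r"])
b=ray([[321.5,179.5]],.0555,k,R,t)[0,:2]; print(b,"grip-ring",(np.array([0.53779,0.16287])-b)@u)
```

```text
[0.58956801 0.13297881] grip-ring 0.07810807717256683
[0.59028311 0.13278534] grip-ring 0.06050074394891528
```

>>> jog_arm:
  deltas: [-0.001, 0, 0, 0, 0, 0, 1, -0.002, 0, 0, 0, 0, 0, 1, -0.002, 0, 0, 0, 0, 0, 1, -0.002, 0, 0, 0, 0, 0, 1]

```text
time_s: 9.33
position: [0.5215, 0.172, 0.0189]
tool_rot: [[0.87, -0.492, 0.002], [-0.492, -0.87, -0.0], [0.002, -0.001, -1.0]]
ft_force: [4.4, 0.7, 4.5]
grip_width: 0.0439
```

>>> jog_arm:
  deltas: [0, 0, 0, 0, 0, 0, -0.5, 0, 0, 0, 0, 0, 0, -0.5, 0, 0, 0, 0, 0, 0, -0.5, 0.005, 0, 0, 0, 0, 0, -0.5, 0.011, 0, 0, 0, 0, 0, -0.5, 0.011, 0, 0, 0, 0, 0, -0.5, 0.011, 0, 0, 0, 0, 0, -0.5]

```text
time_s: 9.92
position: [0.5279, 0.1678, 0.0185]
tool_rot: [[0.87, -0.493, -0.0], [-0.493, -0.87, -0.0], [-0.0, 0.0, -1.0]]
ft_force: [0.0, -0.7, -0.7]
grip_width: 0.0639
```

Run:
```python
from h import *
s=env.observe();print(s["time_s"],s["position"],s["ft_force"],s["wrist_torque"],s["grip_width"])
im=eyes.get_image("wrist"); cv2.imwrite("pics/w12.png",im[:,:,::-1])
```

```text
9.9167 [0.52789682 0.16776654 0.01852596] [ 0.0150507  -0.68881115 -0.70969615] [-0.04530573 -0.00806324  0.02041087] 0.06391256214183902
```

View pics/w12.png

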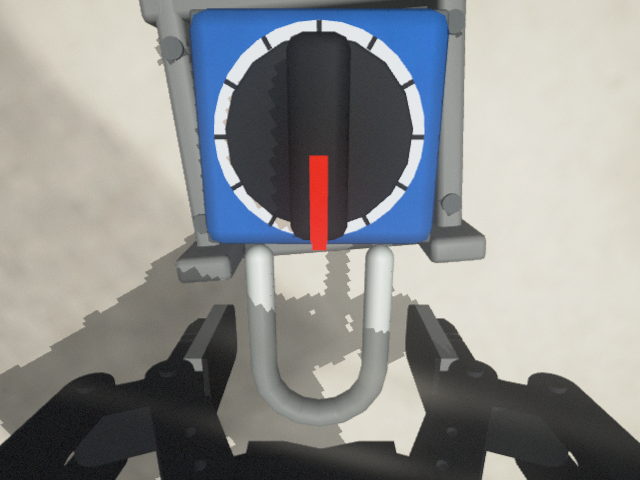

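>>> jog_arm:
  deltas: [0, 0, 0, 0, 0, 0, 1, 0, 0, 0, 0, 0, 0, 1, 0, 0, 0, 0, 0, 0, 1, 0, 0, 0, 0, 0, 0, 1, 0, 0, 0, 0, 0, 0, 1, 0, 0, 0, 0, 0, 0, 1, 0, 0, 0, 0, 0, 0, 1]
  grip_force: 120

```text
time_s: 10.55
position: [0.5279, 0.1681, 0.0189]
tool_rot: [[0.87, -0.493, 0.001], [-0.493, -0.87, 0.0], [0.0, -0.0, -1.0]]
ft_force: [-0.8, 1.2, 5.4]
grip_width: 0.0434
```

>>> jog_arm:
  deltas: [0, 0, -0.003, 0, 0, 0, 1, 0, 0, -0.006, 0, 0, 0, 1, 0, 0, -0.009, 0, 0, 0, 1, 0, 0, -0.013, 0, 0, 0, 1, 0, 0, -0.017, 0, 0, 0, 1, 0, 0, -0.021, 0, 0, 0, 1, 0, 0, -0.026, 0, 0, 0, 1, 0, 0, -0.026, 0, 0, 0, 1, 0, 0, -0.026, 0, 0, 0, 1]

```text
time_s: 11.3
position: [0.5277, 0.168, 0.0386]
tool_rot: [[0.87, -0.493, 0.0], [-0.493, -0.87, -0.0], [0.0, -0.0, -1.0]]
ft_force: [0.4, 2.8, -1.8]
grip_width: 0.0435
```

Run:
```python
from h import *
s=env.observe();print(s["time_s"],s["position"],s["ft_force"],s["wrist_torque"],s["grip_width"])
im=eyes.get_image("wrist"); cv2.imwrite("pics/w13.png",im[:,:,::-1])
im=eyes.get_image("scene"); cv2.imwrite("pics/s13.png",cv2.resize(im[150:270,260:400,::-1],(700,600),interpolation=cv2.INTER_CUBIC))
```

```text
11.3 [0.52774917 0.1679524  0.038576  ] [ 0.44007462  2.82214554 -1.75274991] [ 0.52202437 -0.02171743  0.08415451] 0.043462671559276855
```

View pics/w13.png

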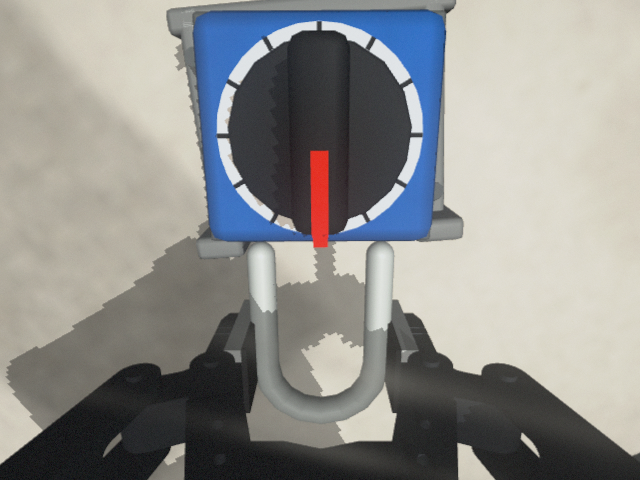

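View pics/s13.png

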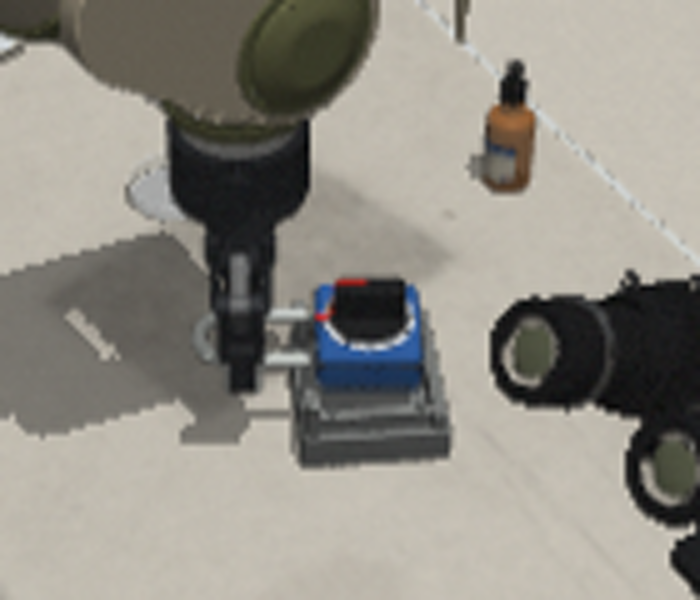

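>>> jog_arm:
  deltas: [0, 0, -0.005, 0, 0, 0, 1, 0, 0, -0.015, 0, 0, 0, 1, 0, 0, -0.03, 0, 0, 0, 1, 0, 0, -0.047, 0, 0, 0, 1, 0, 0, -0.064, 0, 0, 0, 1, 0, 0, -0.081, 0, 0, 0, 1, 0, 0, -0.098, 0, 0, 0, 1, 0, 0, -0.114, 0, 0, 0, 1, 0, 0, -0.126, 0, 0, 0, 1, 0, 0, -0.133, 0, 0, 0, 1, 0, 0, -0.136, 0, 0, 0, 1, 0, 0, -0.136, 0, 0, 0, 1]

```text
time_s: 12.4
position: [0.5277, 0.1679, 0.1404]
tool_rot: [[0.87, -0.493, 0.0], [-0.493, -0.87, -0.0], [0.0, 0.0, -1.0]]
ft_force: [-0.5, -0.4, -4.5]
grip_width: 0.0436
```

>>> jog_arm:
  deltas: [0, 0, 0, 0, 0, 0, 1, 0, 0, 0, 0, 0, 0, 1, 0, 0, 0, 0, 0, 0, 1, 0, 0, 0, 0, 0, 0, 1, 0, 0, 0, 0, 0, 0, 1, 0, 0, 0, 0, 0, 0, 1]

```text
time_s: 12.9
position: [0.5277, 0.168, 0.14]
tool_rot: [[0.87, -0.493, -0.0], [-0.493, -0.87, -0.0], [-0.0, 0.0, -1.0]]
ft_force: [0.0, 1.2, -3.9]
grip_width: 0.0434
```

Run:
```python
from h import *
s=env.observe();print(s["time_s"],s["position"],s["ft_force"],s["wrist_torque"],s["grip_width"],s["qvel"])
im=eyes.get_image("wrist"); cv2.imwrite("pics/w14.png",im[:,:,::-1])
im=eyes.get_image("scene"); cv2.imwrite("pics/s14.png",cv2.resize(im[120:270,230:430,::-1],(800,600),interpolation=cv2.INTER_CUBIC))
im=eyes.get_image("top"); cv2.imwrite("pics/t14.png",im[:,:,::-1])
```

```text
12.9 [0.52770202 0.16800794 0.13998491] [ 0.04891704  1.19785797 -3.93170274] [0.10147341 0.1307382  0.0566435 ] 0.043356241922810276 [ 0.06542617 -0.14538782 -0.09792735  0.00143414  0.06007796  0.0513597 ]
```

View pics/w14.png

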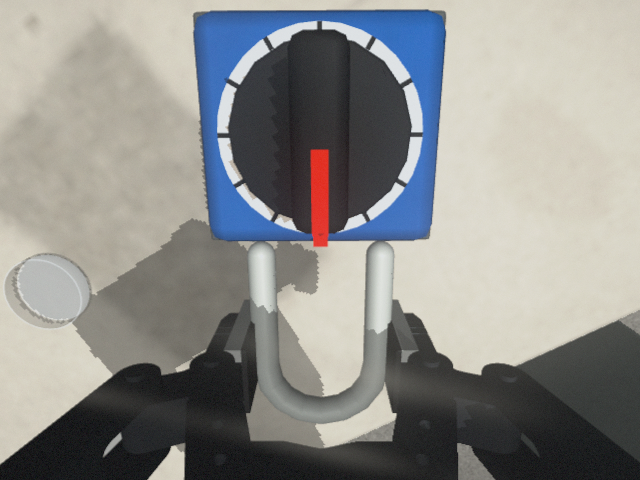

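View pics/s14.png

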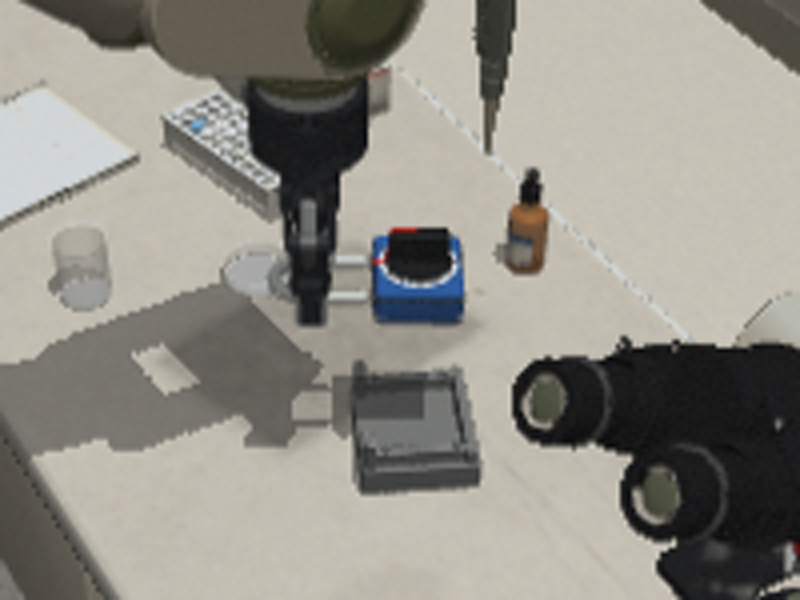

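View pics/t14.png

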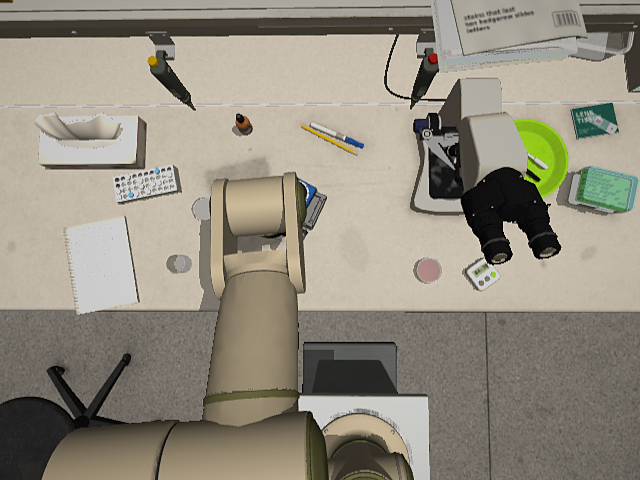

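```bash
python3 -c "
from rig import close_job
print(close_job())"
```

```text
the job is handed in; nothing more can be done
None
```

I turned the dial clockwise through about 90° to the red mark and pulled the shackle fully out. Both were done with the lock still in the block. I then moved the grip 8 mm closer to the body, lifted the lock about 12 cm straight up, and handed the job in at about 13 s while holding it there. No verdict was reported.

**Last checks:**
- **Dial:** the red line was in line with the mark side and the tick opposite it, so the dial read about 0.
- **Shackle:** I measured it about 17.6 mm out before a final 1.5 mm pull against the stop. In the last picture it still looked fully out.
- **Grip and lift:** the lock hung level and still in a 120 N grip, with about 3.9 N on the wrist. That is a little over the roughly 3 N the lock should weigh, and the sensor reads up to about 1 N off when unloaded. Its body was about 16 cm above the block's underside.
- **Surroundings:** the block was empty and the pictures show no bystander moved.

**One deviation:** the lock turned about 5° in the block's play while I turned the dial. I turned the dial 5° further to make up for it, and the mark was aligned after release.

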